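# Refit the weighing plate on the cellar's bench scale

### The arm

A 7-joint arm with a two-finger parallel gripper is mounted at the origin on the work surface. World frame = base frame: x ahead of the robot, y to its left, z up, the work surface at z = 0. Lengths are in m, angles in rad, forces in N, time in s.
With the tool pointing down it reaches from about 0.35 to 0.9 m from the base axis. Payload 8.1 kg.
Tool frame: the origin (TCP) lies at the centre of the arm's flange, where the gripper is bolted on; the fingertips stand 178 mm ahead of it and the grasp point (between the pads) lies 159 mm ahead of it; z points along the fingers, y is the line along which they close (so a half turn about z gives the same grasp; the last joint's range is limited). The gripper opens to 92 mm and grips with 3 to 60 N. Pads are 19 mm wide; open, the fingers measure 130 mm over their backs; the gripper's body (75 mm by 190 mm) begins 47 mm behind the grasp point.
Start: joints at [1.069, 0.434, 0.025, 1.573, -0.012, 1.134, -0.075], TCP at [0.243, -0.576, 0.405] pointing down, gripper open.
Joint ranges: [-2.62, 2.62], [-0.44, 2.09], [-1.27, 1.32], [0.08, 2.57], [-1.32, 4.46], [0.12, 2], [-2.74, 2.74]. Speed limits (rad/s): [2.22, 2.22, 3.01, 3.01, 3.14, 3.14, 3.14].

### API

Orientations are given as a rotation vector (axis times angle).
In Python, from cell import arm gives the robot as it stands. The module is installed in compiled form; this text tells all that it offers.
- The arm moves only by the shell command python3 -m inch 'ROWS' [FORCE]. ROWS is text: rows parted by semicolons, each of 5 numbers parted by spaces: the shift along the tool's x, y, z in m, then the turn about the tool's z in rad, then the finger opening in m, from 0 to 0.0918. In form: x y z roll fingers; .... A call has 1 to 5 rows; each row is the pose to reach, as a shift and turn from the pose commanded when the call began, along the tool's axes at that moment; what a row does not reach only later rows make up. A row lasts 1/10 s, in which the tool goes at most 50 mm and 8.59 degrees, less where a joint would pass 70% of its speed; a pose out of reach is approached as far as the arm can. A call with a gripper value outside its range is refused whole. The fingers move at their own pace and stop on an object; FORCE is the grip in N (left out, the last holds). Time passes only in rows, so rows that repeat a pose let the fingers close. It gives the time, the measured TCP pose, the force, the opening and the grip force at its end, in the units of the state.
- arm.observe(): the state, without advancing time (a new reading comes with each control period).
- arm.get_image(name): name is "scene" or "top" or "wrist"; returns the picture (384x512x3 uint8, red, green, blue); there is no depth.
- arm.get_calibration(name): a dict with "intrinsics" (3x3 intrinsics, pixels), "pose" (4x4, takes a point from camera to world coordinates). Camera axes: x right, y up, looking along -z (the intrinsics and any distortion apply to the point x, -y, -z); pixel columns grow to the right and rows downward; lengths in m; the calibration is good to about 2 mm. The wrist camera is an equidistant fisheye: a pixel r from the principal point sees the ray r / f radians off the axis. A picture is of the moment at which its call begins: read the wrist's pose just before it. get_calibration takes no time and is no camera call; for the wrist camera it gives the pose at the moment of the call.
- arm.sign_off(): hands the job in; it is judged then, once.
Trained networks look in the newest picture that a camera, given by its name, has taken for a name from the list of things; names that differ only in an ending like _2 or _b are one class to them, and where a whole thing is asked for, a point or a joint stands for the part that bears it (a point fixed in the world has none). Each returns a list of dicts, best first, with "conf" (0 to 1); they miss things now and then, are a little off and sometimes report something else, mostly with a low value. They report only what shows in the picture. A call takes as long as a camera call.
- arm.look_for(camera, query): "point" ([row, column] in pixels, amid what is visible of it).
- arm.silhouettes(camera, query): "region" (384x512 bool, what is visible of it) and "point" ([row, column] in pixels, amid what is visible of it).
- arm.place_of(camera, query): "point" ([row, column] in pixels: a listed point, or the origin of a listed thing).
The state is a dict: "clock": time; "joints": joint angles; "dq": joint speeds; "joint_efforts": joint torques, N m; "position": TCP position; "ee_rot": TCP orientation; "force": force on the tool from outside, world axes, zero at the start; "ft_torque": the same for the moment, N m; "width": opening from 0.0 (shut) to 1.0 (fully open); "gripper_force": force on a finger pad.
Only numpy, scipy, OpenCV 4.12 (cv2) and the standard library are available. Lean on these libraries where they do the work, as an engineer would, in place of code of your own. Each camera call takes 0.05 s, during which the arm holds its last target. There are 200 camera calls.

### The job

Put the loose weighing plate back on the bench scale: lower it gently on to the small platform, slide it about lightly until the socket underneath drops over the platform's stud, so that it lies flat and centred with no edge overhanging, and let go of it. Then press the tare key on the console fully down, gently, and let it come up again. Don't press hard on the scale and leave everything else on the bench where it is.

Things in the scene. Friction and masses are not known exactly. Their poses are not given: they have to be found in the camera images.
- scale: Grey bench scale, fixed. Body 150 x 150 mm, 50 mm tall, with a 40 mm tall console on its -x side reaching to x = -150 mm. Origin: on the table under the middle of the 150 mm square; z up, x away from the console. On top is a small dark round steel platform, 124 mm across; in its exact middle stands a steel stud 14 mm across, 6 mm tall, its top edge barely rounded
- scale_mid (a point): Fixed point on the scale's axis, 64 mm above its origin: height of the platform's top (stud top 70 mm). The platform floats: its middle always stands 6 to 10 mm off this axis, in any direction, and no reading of that is given: see it or feel for the stud. It stays there unless shoved sideways by over 12 N. It is sprung: sinks 0.25 mm per N, 10 mm at most
- plate: Loose aluminium weighing plate: a disc 112 mm across, 4 mm thick, on a square boss 78 x 78 x 8 mm; 12 mm in all, about 0.4 kg. Origin: centre of the boss's underside, z up. On top a steel bridge handle. In the underside's middle is a round socket 17 mm across, 8 mm deep, mouth edge barely rounded, that fits over the scale's stud with 1.5 mm of play all round. Seated, it lies flat on the platform; on the stud it is 6 mm higher
- plate_bar (a point): Middle of the plate's handle bar, 40 mm above the plate's underside and 28 mm above its upper face. The bar runs along the plate's x, 74 mm long, 14 mm wide (y) and 14 mm tall, on two end posts; 58 mm of it is free between the posts, with 21 mm of free height below
- tare (a joint): Travel of the tare key in m: 0 = up, 0.005 = fully down. Sprung: starts to move at about 1.5 N, fully down at 5 N, comes back up by itself
- tare_top (a point): Middle of the upper face of the round black tare key, 26 mm across, on the console at x = -122 mm, y = -35 mm from the scale's origin, 61 mm above the table; pressed straight down. (The black rectangle beside it is only the display.)
- jar: Round glass preserve jar with a steel lid, 66 mm across, 95 mm tall. Not part of the job. Origin: on the table under it, z up.
- can: Small round can, 52 mm across, 65 mm tall. Not part of the job. Origin: on the table under it, z up.
- seal: Flat black rubber jar ring, 76 mm across, 6 mm thick, lying flat. Not part of the job. Origin: on the table under it, z up.
- bottle_a: Green glass bottle with a white stopper, 74 mm across, 250 mm tall. Not part of the job. Origin: on the table under it, z up.
- bottle_b: Green glass bottle with a black cap and paper label, 74 mm across, 250 mm tall. Not part of the job. Origin: on the table under it, z up.
- brush: Hand brush lying flat. Not part of the job. Origin: on the table under it.
- cup: White mug, 76 mm across, 80 mm tall. Not part of the job. Origin: on the table under it, z up.

How it is judged:
On the way, in this order (a step that is already met when the one before it is completed fails the run):
1. the plate is lifted off the table (height (world z) of plate above 0.05 m), for 0.1 s.
2. the plate is seated over the stud, flat on the platform, and let go (z of plate in the frame of scale between 0.055 and 0.0665 m and horizontal distance between plate and scale below 0.019 m and angle between plate's own z axis and vertical below 0.04 rad and contact force between the fingers and plate below 0.1 N), for 0.3 s.
3. the tare key is pressed fully down with the plate seated and free (all of step 2 and value of joint tare above 0.004 m), for 0.05 s.
At the end, for the whole second after the job is handed in: Plate rests free and still on the platform, stud in socket: underside 55 to 66.5 mm above the scale's foot, within 19 mm of its middle, within 0.04 rad of level. Tare key pressed 4 mm or more after that, now up (under 1 mm) (all of step 2 and value of joint tare below 0.001 m and linear speed of plate below 0.01 m/s); the robot touches nothing.
It fails at once if the plate is pressed on the scale with more than 20 N (contact force between plate and scale above 20 N).
It fails at once if the fingers press the scale or its key with more than 25 N (contact force between the fingers and scale above 25 N).
It fails at once if another thing on the bench is shifted by more than 20 mm (distance of any of jar, can, seal, bottle_a, bottle_b, brush, cup from where it was at the start of the episode above 0.02 m).
It also fails if it takes over 64 s, if anything falls off the work surface, if the arm or the gripper's body presses on something with over 40 N, if the wrist force passes 120 N, or if a joint passes its speed limit or range.

## Working session

There is one attempt and no reset: what is moved stays moved. The work goes in short steps, Python scripts to look and compute and a shell command to move; the robot and the scene stay as the last step left them, time stands still between calls to the robot, and variables do not carry over. Pictures are saved under pics/ and viewed, at most 10 in all, crops included, and the job is handed in when it is done.

```bash
mkdir -p pics
cat > h.py <<'E'
import numpy as np, cv2
from scipy.spatial.transform import Rotation as R
from cell import arm
def ray(cam,p,cal=None):
    c=cal or arm.get_calibration(cam);K=np.array(c["intrinsics"]);T=np.array(c["pose"])
    x=(p[1]-K[0,2])/K[0,0];y=(p[0]-K[1,2])/K[1,1]
    if cam=="wrist":
        r=np.hypot(x,y);s=np.sin(r)/r if r>1e-9 else 1;d=np.array([x*s,-y*s,-np.cos(r)])
    else: d=np.array([x,-y,-1.])
    d=T[:3,:3]@d;return T[:3,3],d/np.linalg.norm(d)
def at_z(cam,p,z,cal=None):
    o,d=ray(cam,p,cal);return o+d*(z-o[2])/d[2]
def tri(rs):
    A=0;b=0
    for o,d in rs:
        P=np.eye(3)-np.outer(d,d);A=A+P;b=b+P@o
    X=np.linalg.solve(A,b);return X,[np.linalg.norm((np.eye(3)-np.outer(d,d))@(X-o)) for o,d in rs]
def proj(cam,X,cal=None):
    c=cal or arm.get_calibration(cam);K=np.array(c["intrinsics"]);T=np.array(c["pose"])
    q=T[:3,:3].T@(np.array(X)-T[:3,3]);x,y,z=q[0],-q[1],-q[2]
    if cam=="wrist":
        s=np.hypot(x,y);t=np.arctan2(s,z);x,y=x/s*t,y/s*t
    else:x,y=x/z,y/z
    return K[1,1]*y+K[1,2],K[0,0]*x+K[0,2]
def tool(v,s=None):
    s=s or arm.observe();return R.from_rotvec(s["ee_rot"]).inv().apply(np.array(v)-0)
def save(cam,name):
    im=arm.get_image(cam);cv2.imwrite("pics/"+name,im[:,:,::-1]);return im
E
python3 - <<'E'
from h import *
np.set_printoptions(precision=4,suppress=True)
s=arm.observe();print(s)
print(R.from_rotvec(s["ee_rot"]).as_matrix())
ims=[save(c,c+"0.png") for c in("scene","top","wrist")]
cv2.imwrite("pics/st.png",np.hstack(ims[:2])[:,:,::-1][::1])
for q in("plate","plate_bar","tare_top","scale","seal","jar","can","cup","brush","bottle_a"):
    for c in("scene","top","wrist"):
        print(q,c,[(np.round(d["point"]),round(d["conf"],2)) for d in arm.place_of(c,q)[:3]])
for c in("scene","top","wrist"):
    k=arm.get_calibration(c);print(c,k["intrinsics"],k["pose"])
E
```

```text
{'clock': 0.0, 'joints': array([ 1.0694,  0.4352,  0.025 ,  1.5741, -0.0116,  1.134 , -0.0751]), 'dq': array([ 0.0008,  0.0005,  0.0009, -0.0001,  0.0005,  0.0006,  0.0005]), 'joint_efforts': array([ -0.0006, -66.7847,   0.9847, -31.4462,  -0.0606,   0.0427,
         0.0001]), 'position': array([ 0.2426, -0.5758,  0.404 ]), 'ee_rot': array([-3.0779, -0.6219,  0.0008]), 'force': array([ 0.0031, -0.1767, -0.447 ]), 'ft_torque': array([ 0.009 , -0.0156,  0.003 ]), 'gripper_force': 0.0, 'width': 0.9983570099474954}
[[ 0.9216  0.3882 -0.0008]
 [ 0.3882 -0.9216  0.0014]
 [-0.0002 -0.0016 -1.    ]]
plate scene [(array([204., 320.]), 0.68)]
plate top [(array([180., 190.]), 0.69), (array([145., 256.]), 0.66)]
plate wrist []
plate_bar scene []
plate_bar top [(array([175., 189.]), 0.82)]
plate_bar wrist []
tare_top scene [(array([187., 187.]), 0.46), (array([229., 204.]), 0.23)]
tare_top top [(array([222., 330.]), 0.39)]
tare_top wrist []
scale scene [(array([225., 203.]), 0.82)]
scale top [(array([182., 319.]), 0.68)]
scale wrist []
seal scene [(array([210., 261.]), 0.66)]
seal top [(array([19
[... 662 characters left out ...]
.3549   0.     255.2444]
 [  0.     373.3549 187.077 ]
 [  0.       0.       1.    ]] [[ 0.261  -0.6718  0.6932  1.3542]
 [ 0.9652  0.1703 -0.1984 -0.2523]
 [ 0.0153  0.7209  0.6929  0.8811]
 [ 0.      0.      0.      1.    ]]
top [[492.9389   0.     250.8605]
 [  0.     492.9389 192.991 ]
 [  0.       0.       1.    ]] [[ 0.0287  0.9974 -0.0665  0.4742]
 [-0.9996  0.0285 -0.004  -0.0068]
 [-0.0021  0.0666  0.9978  1.4462]
 [ 0.      0.      0.      1.    ]]
wrist [[297.3186   0.     253.3643]
 [  0.     297.3186 195.2123]
 [  0.       0.       1.    ]] [[ 0.3887  0.893   0.2271  0.3034]
 [-0.9214  0.3766  0.0961 -0.5508]
 [ 0.0003 -0.2466  0.9691  0.3843]
 [ 0.      0.      0.      1.    ]]
```

Run:
```python
import cv2
im=cv2.imread("pics/top0.png")[110:290,70:450];cv2.imwrite("pics/topc.png",cv2.resize(im,None,fx=2.1,fy=2.1,interpolation=cv2.INTER_CUBIC))
im=cv2.imread("pics/scene0.png")[100:300,90:410];cv2.imwrite("pics/scenec.png",cv2.resize(im,None,fx=2.5,fy=2.5,interpolation=cv2.INTER_CUBIC))
```

```text
(no output)
```

View pics/topc.png

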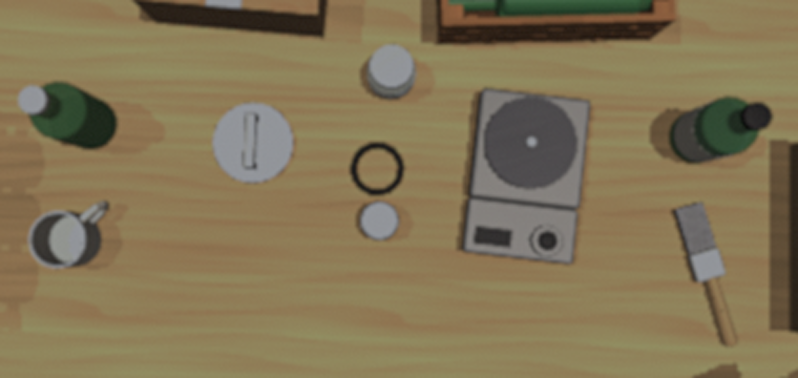

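View pics/scenec.png

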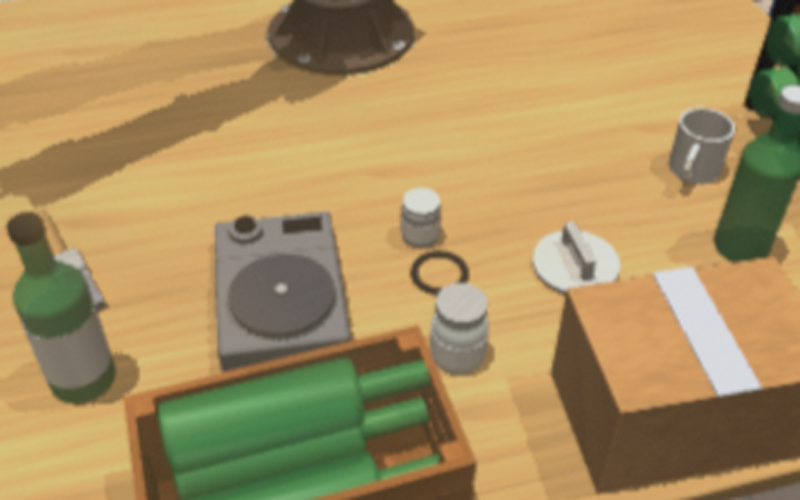

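The top view shows the plate at about px (190,178) with its bar along world x, the platform stud at (323,178) and the tare key at (330,224). In the scene view the bar is at about (321,200), the stud at (202,216) and the key at (188,191).

Run:
```python
from h import *
np.set_printoptions(precision=4,suppress=True)
def t(a,b):print(*tri([ray("top",a),ray("scene",b)]))
def cen(c,y0,y1,x0,x1,f):
    im=cv2.imread(f"pics/{c}0.png")[y0:y1,x0:x1];return im
# stud: brightest spot inside dark platform
for c,(r,k) in(("top",(177,323)),("scene",(215,202))):
    g=cv2.imread(f"pics/{c}0.png",0)[r-7:r+8,k-7:k+8].astype(float);w=np.clip(g-np.median(g)-12,0,None)
    yy,xx=np.mgrid[r-7:r+8,k-7:k+8];p=((w*yy).sum()/w.sum(),(w*xx).sum()/w.sum());print(c,p)
    globals()[c]=p
print("stud");t(top,scene);print(at_z("top",top,.07),at_z("scene",scene,.07))
print("key");t((224.3,330.5),(190.5,188));print(at_z("top",(224.3,330.5),.061))
print("bar");t((177.5,189),(200,321.5))
print("bar z.04",at_z("top",(177,189.),.047),at_z("top",(180,190.),.0),at_z("scene",(204,320),0))
# bar direction from top crop ends
print(at_z("top",(110+113/2.1,70+253/2.1),.047),at_z("top",(110+168/2.1,70+248/2.1),.047))
# platform ellipse
for c in("scale",):
  for cam in("top","scene"):
    for d in arm.silhouettes(cam,c)[:2]:print(cam,d["conf"],d["region"].sum(),d["point"])
im=cv2.imread("pics/top0.png",0);
# scale body corners in top crop
for p in((482,88),(590,101),(573,263),(462,250)):print(at_z("top",(110+p[1]/2.1,70+p[0]/2.1),.05))
```

```text
top (np.float64(177.04927211646137), np.float64(322.7917133258679))
scene (np.float64(214.81044957472662), np.float64(201.99149453219928))
stud
[ 0.6167 -0.2009  0.0699] [np.float64(0.0007004105711892699), np.float64(0.0007004105711893419)]
[ 0.6165 -0.2015  0.07  ] [ 0.617  -0.2002  0.07  ]
key
[ 0.4854 -0.2268  0.0505] [np.float64(0.0017994921689082498), np.float64(0.0017994921689082721)]
[ 0.485  -0.2269  0.061 ]
bar
[0.6092 0.1805 0.0271] [np.float64(0.0016033696193688159), np.float64(0.0016033696193687391)]
bar z.04 [0.6081 0.1765 0.047 ] [0.6039 0.1793 0.    ] [0.6017 0.1841 0.    ]
[0.6461 0.1737 0.047 ] [0.5709 0.1777 0.047 ]
top 0.76 4279 [192.7, 318.8]
top 0.74 1026 [165.7, 101.7]
scene 0.63 2869 [214.3, 202.3]
[ 0.6888 -0.1366  0.05  ]
[ 0.6751 -0.2836  0.05  ]
[ 0.4553 -0.2641  0.05  ]
[ 0.4684 -0.1146  0.05  ]
```

```bash
python3 -m inch '0.036 -0.032 0 0.09 0.0918; 0.072 -0.064 0 0.18 0.0918; 0.108 -0.096 0 0.27 0.0918; 0.144 -0.128 0 0.36 0.0918; 0.18 -0.16 0 0.45 0.0918'
```

```text
clock: 2.25
position: [0.3469, -0.3568, 0.4049]
ee_rot: [3.14, -0.087, 0.001]
force: [1.4, -0.6, -0.4]
width: 0.999
gripper_force: 0.0
```

```bash
python3 -m inch '0.02 -0.046 0 0 0.0918; 0.04 -0.092 0 0 0.0918; 0.06 -0.138 0 0 0.0918; 0.08 -0.184 0 0 0.0918; 0.10 -0.23 0 0 0.0918'; python3 -m inch '0.02 -0.046 0.01 0 0.0918; 0.04 -0.092 0.02 0 0.0918; 0.06 -0.138 0.03 0 0.0918; 0.08 -0.184 0.04 0 0.0918; 0.10 -0.23 0.05 0 0.0918'
```

```text
clock: 2.75
position: [0.4582, -0.1329, 0.4051]
ee_rot: [3.14, -0.081, 0.001]
force: [0.0, -1.1, -0.1]
width: 0.999
gripper_force: 0.0
clock: 3.25
position: [0.5676, 0.0866, 0.3556]
ee_rot: [3.14, -0.081, 0.001]
force: [1.2, -0.5, 1.2]
width: 1.002
gripper_force: 0.0
```

```bash
python3 -m inch '0.017 -0.045 0 0 0.0918; 0.035 -0.090 0 0 0.0918; 0.035 -0.090 0 0 0.0918'
python3 - <<'E'
from h import *
np.set_printoptions(precision=4,suppress=True)
s=arm.observe();print(s["position"],s["ee_rot"],s["force"]);im=save("wrist","w1.png");cal=arm.get_calibration("wrist")
T=np.array(cal["pose"]);print(T[:3,3])
for q in("plate_bar","plate"):
    for d in arm.place_of("wrist",q)[:2]:print(q,d,at_z("wrist",d["point"],.04 if q!="plate" else 0,cal))
for X in((.6461,.1737,.047),(.5709,.1777,.047)):
    p=proj("wrist",X,cal);print(p);cv2.circle(im,(int(p[1]),int(p[0])),4,(255,0,0),1)
cv2.imwrite("pics/w1.png",im[:,:,::-1])
E
```

```text
clock: 3.55
position: [0.607, 0.1807, 0.3555]
ee_rot: [-3.136, 0.067, -0.001]
force: [-1.2, 0.1, -0.0]
width: 1.0
gripper_force: 0.0
[0.607  0.1807 0.3555] [-3.1358  0.0674 -0.0008] [-1.1595  0.0507 -0.0361]
[0.6725 0.1736 0.3349]
plate_bar {'point': [184.3, 252.9], 'conf': 0.96} [0.6089 0.1776 0.04  ]
plate {'point': [174.9, 254.8], 'conf': 0.98} [0.6111 0.1754 0.    ]
(np.float64(148.16653423176695), np.float64(255.10851757518756))
(np.float64(221.9429904586843), np.float64(254.43262131777684))
```

View pics/w1.png

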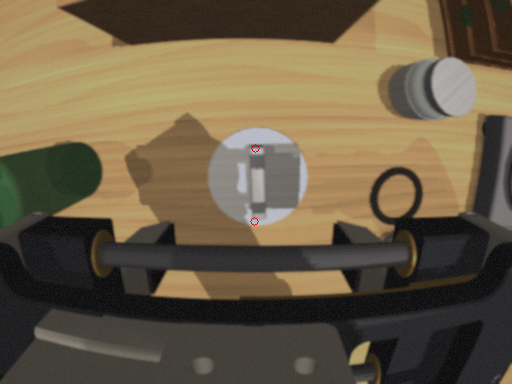

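The wrist view shows the plate under the gripper. Its bar runs vertically in the picture from about (256,150) to (258,215), with its middle near (256,184). The jar and seal are off to the right, clear of the gripper.

Run:
```python
from h import *
np.set_printoptions(precision=4,suppress=True)
for w in((184.3,252.9),(183,257)):print(*tri([ray("top",(176.5,189)),ray("wrist",w)]),at_z("wrist",w,.045))
for p in((150,256),(215,258)):print(at_z("wrist",p,.045))
s=arm.observe();print(s["position"],s["ee_rot"])
```

```text
[0.61   0.1741 0.0503] [np.float64(0.0021100759256266364), np.float64(0.0021100759256266048)] [0.6096 0.1722 0.045 ]
[0.6107 0.1719 0.0527] [np.float64(0.004189890964469772), np.float64(0.004189890964469806)] [0.6108 0.1681 0.045 ]
[0.6438 0.1674 0.045 ]
[0.5772 0.1686 0.045 ]
[0.6064 0.1727 0.3555] [ 3.1398 -0.08   -0.0009]
```

Run:
```python
from h import *
np.set_printoptions(precision=4,suppress=True)
cal=arm.get_calibration("wrist");im=save("wrist","w2.png")
d=arm.place_of("wrist","plate_bar")[0];print(d,at_z("wrist",d["point"],.04,cal),*tri([ray("top",(176.5,189)),ray("wrist",d["point"],cal)]))
s=arm.observe();print(s["position"],s["ee_rot"],s["clock"])
print(im[184,235:285].mean(1).round())
```

```text
Traceback (most recent call last):
IndexError: list index out of range
```

Run:
```python
from h import *
np.set_printoptions(precision=4,suppress=True)
cal=arm.get_calibration("wrist");im=save("wrist","w2.png")
for d in arm.place_of("wrist","plate_bar")+arm.place_of("wrist","plate"):print(d,at_z("wrist",d["point"],.04,cal),*tri([ray("top",(176.5,189)),ray("wrist",d["point"],cal)]))
s=arm.observe();print(s["position"],s["ee_rot"],s["clock"])
for r in(160,184,200):print(im[r,200:310].mean(1).round().astype(int))
```

```text
{'point': [183.8, 245.4], 'conf': 0.97} [0.6095 0.1784 0.04  ] [0.61   0.1778 0.0413] [np.float64(0.000542998998776924), np.float64(0.000542998998777004)]
{'point': [175.4, 246.3], 'conf': 0.72} [0.6182 0.1769 0.04  ] [0.6131 0.1792 0.0154] [np.float64(0.0015314767814032114), np.float64(0.0015314767814031487)]
[0.6064 0.1715 0.3561] [ 3.14   -0.0835  0.0005] 3.95
[131 133 136 139 138 138 140 141 139 142 139 139 138 138 139 140 140 139
 140 138 138 138 141 140 139 141 140 141 139 139 138 140 142 139 139 136
 127 101  94  96  97  96  97  96  95  95  97  98  95  93  89  92 107 113
 114 112 113 115 110 114 112 113 111 114 112 112 110 111 112 111 112 112
 111 110 112 112 112 110 112 111 111 111 113 113 111 112 113 110 110 112
 112 111 106  99 102 124 138 143 143 143 143 143 144 145 144 143 144 144
 142 145]
[140 140 139 140 139 139 138 139 140 140 141 139 138 140 138 138 138 138
 139 137 137 137 138 136 136 138 137 135 137 137 137 136 137 138 136 135
 132 127 107 116 143 160 166 168 168 172 175 176 179 180 172 152 150 174
 186 190 186 167 138 114 107 106 109 108 109 106 109 109 105 109 109 108
 107 105 106 106 107 107 108 106 107 107 107 106 106 105 107 109 107 108
 105 106 105 108 111 119 126 130 130 132 131 127 128 130 129 129 130 128
 128 130]
[ 98  99 108 117 127 133 134 133 133 135 137 133 135 133 133 134 133 131
 130 131 130 132 133 134 133 132 135 131 133 132 132 132 135 132 132 132
 132 130 123 120 136 150 159 159 158 161 160 160 164 167 166 156 133 107
 105 108 108 107 110 109 106 107 107 105 109 107 107 108 105 107 109 105
 107 107 106 108 106 105 109 106 108 107 106 107 105 110 106 107 102  92
  85  83  83  89 108 126 135 136 135 136 135 135 138 136 135 135 135 137
 138 138]
```

```bash
python3 -m inch '0.003 -0.006 0.04 0 0.0918; 0.003 -0.006 0.08 0 0.06; 0.003 -0.006 0.12 0 0.05; 0.003 -0.006 0.145 0 0.05; 0.003 -0.006 0.157 0 0.05'; python3 -m inch '0 0 0 0 0.03; 0 0 0 0 0.0; 0 0 0 0 0.0; 0 0 0 0 0.0;0 0 0 0 0.0' 30
```

```text
clock: 4.45
position: [0.6089, 0.1775, 0.1965]
ee_rot: [3.139, -0.082, -0.005]
force: [-0.1, 0.3, -0.3]
width: 0.704
gripper_force: 0.0
clock: 4.95
position: [0.6101, 0.1787, 0.1999]
ee_rot: [-3.14, 0.081, -0.002]
force: [0.7, 0.4, -0.5]
width: 0.267
gripper_force: 0.0
```

```bash
python3 -m inch '0 0 0 0 0; 0 0 0 0 0.0; 0 0 0 0 0.0; 0 0 0 0 0.0' 30; python3 -m inch '0 0 -0.02 0 0; 0 0 -0.06 0 0.0; 0 0 -0.1 0 0.0; 0 0 -0.1 0 0.0'
```

```text
clock: 5.35
position: [0.6099, 0.1788, 0.1993]
ee_rot: [-3.14, 0.081, -0.001]
force: [-0.9, 0.7, 6.3]
width: 0.151
gripper_force: 29.6
clock: 5.75
position: [0.6113, 0.1794, 0.304]
ee_rot: [-3.137, 0.081, -0.012]
force: [0.5, 0.5, -4.5]
width: 0.15
gripper_force: 29.6
```

```bash
python3 -m inch '0.002 0.03 -0.03 0 0; 0.004 0.08 -0.045 0 0.0; 0.007 0.13 -0.045 0 0; 0.01 0.18 -0.045 0 0.0; 0.012 0.225 -0.045 0 0.0'; python3 -m inch '0 0.005 0 0 0; 0 0.005 0 0 0; 0 0.005 0 0 0; 0 0.005 0 0 0'
python3 - <<'E'
from h import *
np.set_printoptions(precision=4,suppress=True)
cal=arm.get_calibration("wrist");s=arm.observe();im=save("wrist","w3.png")
print(s["position"],s["ee_rot"],s["force"],s["gripper_force"])
print("stud predicted",proj("wrist",(.617,-.201,.07),cal))
for q in("tare_top","scale","plate_bar","plate"):
    for d in arm.place_of("wrist",q)[:2]:print(q,d)
E
```

```text
clock: 6.25
position: [0.6094, -0.0491, 0.3425]
ee_rot: [3.14, -0.081, -0.003]
force: [1.2, -0.6, -3.8]
width: 0.147
gripper_force: 29.9
clock: 6.65
position: [0.6099, -0.0496, 0.3433]
ee_rot: [-3.14, 0.076, 0.001]
force: [-0.1, 0.4, -4.1]
width: 0.148
gripper_force: 30.0
[ 0.6099 -0.0496  0.3433] [-3.1396  0.0762  0.0014] [-0.0598  0.4158 -4.0572] 29.955781996250153
stud predicted (np.float64(182.12885539811637), np.float64(410.58723004014814))
tare_top {'point': [295.7, 413.6], 'conf': 0.47}
plate_bar {'point': [251.0, 251.9], 'conf': 0.88}
plate {'point': [225.7, 251.0], 'conf': 0.83}
```

View pics/w3.png

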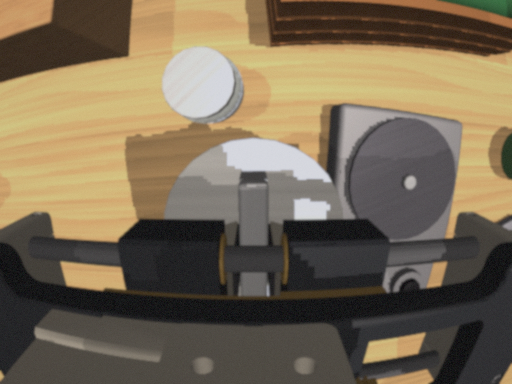

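The stud shows at px (410,182), exactly where it was predicted, and the key is at about (405,285). The plate is held, with its upper rim arc visible (top at about (252,138)). I'll fit that arc to find the plate's centre in the hand.

Run:
```python
from h import *
from scipy.optimize import least_squares
np.set_printoptions(precision=4,suppress=True)
g=cv2.GaussianBlur(cv2.imread("pics/w3.png"),(0,0),1).astype(float)
cal=arm.get_calibration("wrist");s=arm.observe();zt=s["position"][2]-.1875
c0=np.array(s["position"])
pts=[]
for a in np.r_[np.arange(-70,71,5)]:
    rr=np.arange(.048,.064,.0004);dirv=R.from_rotvec(s["ee_rot"]).apply([np.cos(np.radians(a)),np.sin(np.radians(a)),0])
    v=[]
    for r in rr:
        X=c0+dirv*r;X[2]=zt;p=proj("wrist",X,cal)
        v.append(cv2.remap(g,np.float32([[p[1]]]),np.float32([[p[0]]]),cv2.INTER_LINEAR)[0,0])
    v=np.array(v);gr=np.abs(np.gradient(v,axis=0)).sum(1);i=gr.argmax();pts.append([*(rr[i]*np.array([np.cos(np.radians(a)),np.sin(np.radians(a))])),gr[i],rr[i]])
pts=np.array(pts);print(pts[:,2:].T)
f=least_squares(lambda q:np.hypot(pts[:,0]-q[0],pts[:,1]-q[1])-q[2],[0,0,.056],loss="soft_l1",f_scale=.0005)
f2=least_squares(lambda q:np.hypot(pts[:,0]-q[0],pts[:,1]-q[1])-.056,[0,0],loss="soft_l1",f_scale=.0005)
print("tool-frame centre,r",f.x,f2.x,f.cost)
print("stud",at_z("wrist",(182,410),.07,cal),s["position"])
```

```text
[[10.9473 10.8594 10.9277 11.9531 14.6475 21.9531 24.813  28.2715 24.9482
  24.5059 26.8105 53.4824 54.1396 55.1055 52.688  34.5625 27.1489 34.2715
  41.9458 61.6836 28.3242 33.1787 46.9795 63.7163 89.1577 64.4854 29.8359
  36.3057 46.7627]
 [ 0.0552  0.0556  0.0556  0.0556  0.056   0.0556  0.056   0.056   0.056
   0.056   0.0564  0.0564  0.0564  0.0564  0.0568  0.056   0.0564  0.0564
   0.0564  0.0568  0.0564  0.0564  0.0568  0.0564  0.0568  0.0564  0.0624
   0.06    0.0492]]
tool-frame centre,r [0.0006 0.0006 0.0558] [0.0004 0.0006] 8.046149313444857e-06
stud [ 0.6171 -0.2022  0.07  ] [ 0.61   -0.0508  0.3438]
```

```bash
python3 -m inch '0.003 0.04 0 0 0; 0.007 0.08 0.02 0 0.0; 0.011 0.12 0.04 0 0; 0.014 0.15 0.05 0 0.0; 0.014 0.15 0.06 0 0.0'; python3 -m inch '0 0 0 0 0; 0 0 0 0 0; 0 0 0 0 0; 0 0 0 0 0; 0 0 0 0 0'
```

```text
clock: 7.4
position: [0.6153, -0.2086, 0.2829]
ee_rot: [3.136, -0.092, -0.001]
force: [-1.4, -0.5, -4.4]
width: 0.149
gripper_force: 30.0
clock: 7.9
position: [0.6165, -0.2015, 0.2845]
ee_rot: [3.14, -0.079, 0.001]
force: [1.0, 0.4, -4.4]
width: 0.146
gripper_force: 30.0
```

```bash
python3 -m inch '0 0 0.006 0 0; 0 0 0.011 0 0; 0 0 0.012 0 0; 0 0 0.012 0 0; 0 0 0.012 0 0'; python3 -m inch '0 0 0.001 0 0; 0 0 0.002 0 0; 0 0 0.003 0 0; 0 0 0.004 0 0; 0 0 0.004 0 0'
```

```text
clock: 8.4
position: [0.6163, -0.2022, 0.2718]
ee_rot: [-3.141, 0.081, 0.0]
force: [0.3, -0.1, -3.7]
width: 0.152
gripper_force: 30.0
clock: 8.9
position: [0.6162, -0.2021, 0.2676]
ee_rot: [-3.141, 0.08, 0.0]
force: [0.3, 0.3, -4.4]
width: 0.151
gripper_force: 30.0
```

```bash
python3 -m inch '0 0 0.001 0 0; 0 0 0.002 0 0; 0 0 0.002 0 0'; python3 -m inch '0 0 0.001 0 0; 0 0 0.002 0 0; 0 0 0.002 0 0'
```

```text
clock: 9.2
position: [0.6162, -0.2022, 0.2656]
ee_rot: [-3.141, 0.08, 0.0]
force: [-0.9, 0.4, -3.2]
width: 0.148
gripper_force: 30.0
clock: 9.5
position: [0.6162, -0.2021, 0.2636]
ee_rot: [-3.141, 0.08, 0.0]
force: [-0.0, -0.1, -3.7]
width: 0.147
gripper_force: 30.0
```

```bash
python3 -m inch '0 0 0.0005 0 0; 0 0 0.001 0 0; 0 0 0.001 0 0'; python3 -m inch '0 0 0.0005 0 0; 0 0 0.001 0 0; 0 0 0.001 0 0'
```

```text
clock: 9.8
position: [0.6162, -0.2021, 0.263]
ee_rot: [3.141, -0.081, 0.0]
force: [-0.9, 1.2, -0.2]
width: 0.147
gripper_force: 30.0
clock: 10.1
position: [0.6163, -0.2021, 0.2621]
ee_rot: [3.14, -0.081, 0.0]
force: [-1.2, 1.6, 1.5]
width: 0.15
gripper_force: 30.0
```

```bash
python3 -m inch '0 0 0 0 0.03; 0 0 0 0 0.05; 0 0 0 0 0.06; 0 0 0 0 0.06; 0 0 0 0 0.06'; python3 -m inch '0 0 -0.02 0 0.06; 0 0 -0.05 0 0.06; 0 0 -0.09 0 0.06; 0 0 -0.11 0 0.06; 0 0 -0.11 0 0.06'
python3 - <<'E'
from h import *
np.set_printoptions(precision=4,suppress=True)
for _ in range(3):arm.get_image("wrist")
cal=arm.get_calibration("wrist");s=arm.observe();im=save("wrist","w4.png")
print(s["position"],s["ee_rot"],s["force"])
for q in("tare_top","plate_bar","plate"):
    for d in arm.place_of("wrist",q)[:2]:print(q,d,at_z("wrist",d["point"],{"tare_top":.061,"plate_bar":.104,"plate":.064}[q],cal))
ims=save("scene","s4.png");imt=save("top","t4.png")
print("bar",*[(d["point"],d["conf"]) for c in("scene","top") for d in arm.place_of(c,"plate_bar")])
print("key",*[(c,d["point"],d["conf"]) for c in("scene","top") for d in arm.place_of(c,"tare_top")])
cv2.imwrite("pics/c4.png",np.hstack([im[100:384,150:],cv2.resize(imt[140:282,230:410],(360,284))])[:,:,::-1])
E
```

```text
clock: 10.6
position: [0.6163, -0.2022, 0.2619]
ee_rot: [3.141, -0.081, 0.0]
force: [0.2, -0.1, 0.1]
width: 0.533
gripper_force: 0.0
clock: 11.1
position: [0.6172, -0.2023, 0.3757]
ee_rot: [3.139, -0.081, 0.01]
force: [0.7, -0.0, -0.4]
width: 0.655
gripper_force: 0.0
[ 0.6159 -0.2021  0.371 ] [-3.1404  0.0806  0.0018] [-0.2194  0.5394  0.3708]
tare_top {'point': [300.6, 278.8], 'conf': 0.55} [ 0.48   -0.2254  0.061 ]
plate_bar {'point': [195.5, 252.3], 'conf': 0.66} [ 0.6186 -0.2019  0.104 ]
plate_bar {'point': [112.3, 98.1], 'conf': 0.66} [ 0.7028 -0.0673  0.104 ]
plate {'point': [187.3, 251.1], 'conf': 0.72} [ 0.6168 -0.2005  0.064 ]
plate {'point': [196.4, 255.7], 'conf': 0.67} [ 0.6072 -0.2046  0.064 ]
bar ([209.1, 196.8], 0.85) ([177.5, 326.9], 0.84)
key ('scene', [188.4, 186.8], 0.48) ('top', [175.5, 323.4], 0.66) ('top', [222.9, 331.9], 0.46) ('top', [181.5, 317.6], 0.3)
```

View pics/c4.png

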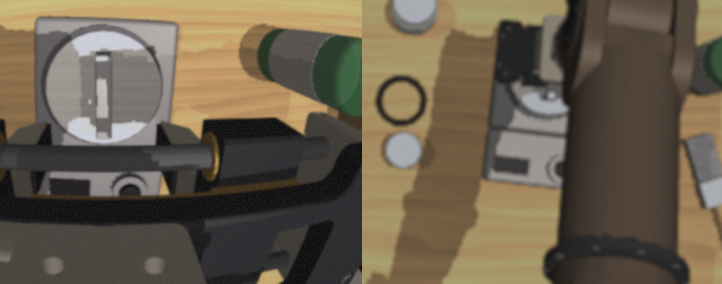

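Plate is on the platform, concentric and flat-looking. In the wrist view its disc is centred at about (254,185) and the key is at about (279,285). The top view is mostly blocked by the arm. Next I'll close the fingers and move above the key.

```bash
python3 -m inch '-0.035 0.008 0 0 0; -0.07 0.016 0 0 0; -0.1 0.025 0 0 0; -0.13 0.032 0.02 0 0; -0.13 0.032 0.05 0 0' 20; python3 -m inch '0 0 0.02 0 0; 0 0 0.045 0 0; 0 0 0.05 0 0; 0 0 0.05 0 0; 0 0 0.05 0 0'
python3 - <<'E'
from h import *
np.set_printoptions(precision=4,suppress=True)
s=arm.observe();cal=arm.get_calibration("wrist");im=save("wrist","w5.png");ims=save("scene","s5.png")
print(s["position"],s["force"],s["width"])
print("key in w",proj("wrist",(.485,-.227,.061),cal),"scene",proj("scene",(.485,-.227,.061)))
for c in("scene","wrist"):
  for q in("tare_top","plate_bar","plate"):
    for d in arm.place_of(c,q)[:2]:print(c,q,d)
cv2.imwrite("pics/c5.png",cv2.resize(ims[130:270,120:320],(800,560),interpolation=cv2.INTER_CUBIC)[:,:,::-1])
E
```

```text
clock: 12.25
position: [0.4818, -0.2292, 0.323]
ee_rot: [3.138, -0.086, 0.002]
force: [-0.1, -1.0, -0.1]
width: 0.268
gripper_force: 0.0
clock: 12.75
position: [0.4853, -0.2275, 0.2728]
ee_rot: [3.14, -0.08, 0.002]
force: [-0.4, -0.2, 0.1]
width: 0.002
gripper_force: 0.0
[ 0.4853 -0.2275  0.2728] [-0.353  -0.2338  0.0562] 0.0020893996976002124
key in w (np.float64(220.61628657590856), np.float64(251.60065097146844)) scene (np.float64(187.9915382518487), np.float64(186.98181106700707))
scene tare_top {'point': [187.3, 187.6], 'conf': 0.56}
scene plate_bar {'point': [208.0, 199.2], 'conf': 0.63}
scene plate {'point': [215.5, 201.4], 'conf': 0.89}
wrist tare_top {'point': [219.7, 252.0], 'conf': 0.95}
wrist plate_bar {'point': [2.5, 190.1], 'conf': 0.57}
wrist plate {'point': [26.4, 202.1], 'conf': 0.83}
```

View pics/c5.png

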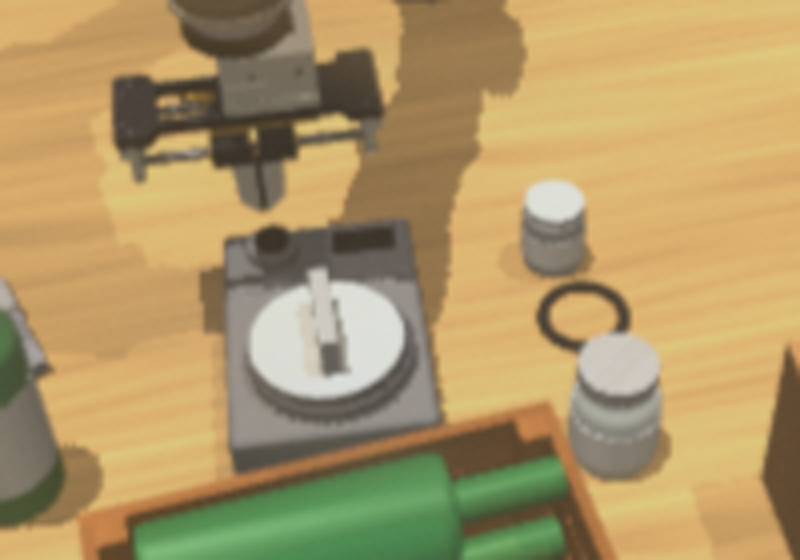

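View pics/w5.png

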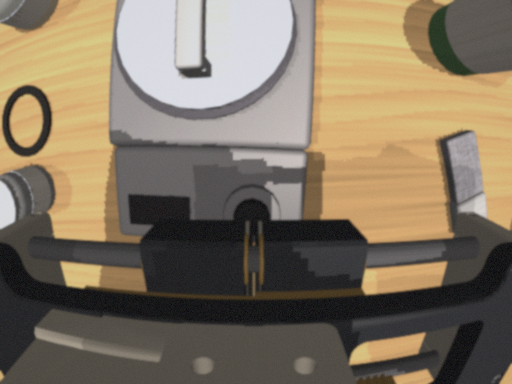

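The scene view shows the plate flat and concentric on the platform. The wrist view shows the key at about (252,212), right under the closed fingertips, and predictions agree with the networks. Pressing now.

```bash
python3 -m inch '0 0 0.015 0 0; 0 0 0.027 0 0; 0 0 0.03 0 0; 0 0 0.03 0 0'; python3 -m inch '0 0 0.0015 0 0; 0 0 0.003 0 0; 0 0 0.0045 0 0; 0 0 0.0055 0 0; 0 0 0.0055 0 0'
```

```text
clock: 13.55
position: [0.4846, -0.2273, 0.2412]
ee_rot: [-3.14, 0.08, 0.002]
force: [0.2, -0.3, -0.5]
width: 0.007
gripper_force: 0.0
clock: 14.05
position: [0.485, -0.2275, 0.2366]
ee_rot: [3.14, -0.081, 0.001]
force: [0.1, -0.3, 3.5]
width: 0.007
gripper_force: 1.6
```

```bash
python3 -m inch '0 0 0.001 0 0; 0 0 0.002 0 0; 0 0 0.0025 0 0; 0 0 0.0025 0 0'; python3 -m inch '0 0 0.0005 0 0; 0 0 0.001 0 0; 0 0 0.001 0 0'
```

```text
clock: 14.45
position: [0.485, -0.2275, 0.2343]
ee_rot: [3.14, -0.081, 0.001]
force: [-0.9, 0.1, 8.3]
width: 0.007
gripper_force: 4.0
clock: 14.75
position: [0.4851, -0.2275, 0.2341]
ee_rot: [3.14, -0.081, 0.002]
force: [-3.6, 2.0, 18.1]
width: 0.005
gripper_force: 9.2
```

```bash
python3 -m inch '0 0 -0.004 0 0; 0 0 -0.02 0 0; 0 0 -0.06 0 0; 0 0 -0.1 0 0; 0 0 -0.1 0 0'; python3 -m inch '-0.04 0 -0.02 0 0; -0.08 0 -0.04 0 0; -0.08 0 -0.04 0 0; -0.08 0 -0.04 0 0;-0.08 0 -0.04 0 0'
python3 - <<'E'
from h import *
s=arm.observe();print(s["position"],s["force"])
ims=save("scene","s6.png");imt=save("top","t6.png")
cv2.imwrite("pics/c6.png",np.hstack([cv2.resize(ims[170:260,150:270],(480,360),interpolation=cv2.INTER_CUBIC),cv2.resize(imt[140:240,280:360],(288,360),interpolation=cv2.INTER_CUBIC)])[:,:,::-1])
for d in arm.place_of("scene","plate_bar")[:1]+arm.place_of("scene","tare_top")[:1]:print(d)
E
```

```text
clock: 15.25
position: [0.4862, -0.2278, 0.3374]
ee_rot: [3.138, -0.081, 0.011]
force: [0.5, 0.3, -0.7]
width: 0.003
gripper_force: 0.0
clock: 15.75
position: [0.4053, -0.2233, 0.3723]
ee_rot: [-3.14, 0.08, 0.0]
force: [-0.3, 0.1, 0.0]
width: 0.006
gripper_force: 0.0
[ 0.40531311 -0.22329033  0.37226736] [-0.27906842  0.14947864  0.00527749]
{'point': [207.8, 198.6], 'conf': 0.77}
{'point': [187.4, 187.8], 'conf': 0.47}
```

View pics/c6.png

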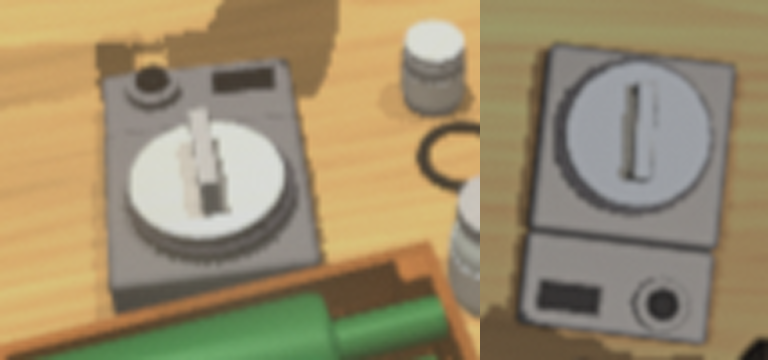

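The plate lies flat inside the platform's rim, the key is up, and the arm is clear.

```bash
python3 -c "
from cell import arm
print(arm.sign_off())"
```

```text
the job is handed in; nothing more can be done
None
```

The plate is back on the scale, flat and let go with its socket over the stud. The tare key was pressed fully down (18 N peak reading) and released, and the job is handed in at about 16 s; the sign-off gave no verdict.

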